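# Stow the label scraper and hold the packing caddy with the blue jar at the front

### The arm

A 7-joint arm with a two-finger parallel gripper is mounted at the origin on the work surface. World frame = base frame: x ahead of the robot, y to its left, z up, the work surface at z = 0. Lengths are in m, angles in rad, forces in N, time in s.
With the tool pointing down it reaches from about 0.35 to 0.9 m from the base axis. Payload 8.1 kg.
Tool frame: the origin (TCP) lies at the very end of the fingers, on their centre line; the grasp point (between the pads) lies 19 mm behind it; z points along the fingers, y is the line along which they close (so a half turn about z gives the same grasp; the last joint's range is limited). The gripper opens to 92 mm and grips with 3 to 60 N. Pads are 19 mm wide; open, the fingers measure 130 mm over their backs; the gripper's body (75 mm by 190 mm) begins 47 mm behind the grasp point.
Start: joints at [1.153, 0.434, 0.025, 1.573, -0.012, 1.134, -0.075], TCP at [0.193, -0.594, 0.227] pointing down, gripper open.
Joint ranges: [-2.62, 2.62], [-0.44, 2.09], [-1.27, 1.32], [0.08, 2.57], [-1.32, 4.46], [0.12, 2], [-2.74, 2.74]. Speed limits (rad/s): [2.22, 2.22, 3.01, 3.01, 3.14, 3.14, 3.14].

### API

Orientations are given as a rotation vector (axis times angle).
In Python, from cell import arm gives the robot as it stands.
- The arm moves only by the tool jog_arm, never from a script. Its argument "rows" is a list of rows, each a list of 3 entries, a list of its own where there are three numbers: the shift along the world's x, y, z in cm, then the turn, a rotation vector about the world's x, y, z in degrees, then the opening, from 0 (shut) to 1 (fully open). A call has 1 to 8 rows; each row is the pose to reach, as a shift and turn from the pose commanded when the call began; what a row does not reach only later rows make up. A row lasts 1/8 s, in which the tool goes at most 62.5 mm and 10.7 degrees, less where a joint would pass 70% of its speed; a pose out of reach is approached as far as the arm can. A call with a gripper value outside its range is refused whole. The fingers move at their own pace and stop on an object; "newtons" is the grip in N (left out, the last holds). Time passes only in rows, so rows that repeat a pose let the fingers close. It gives the time, the measured TCP pose, the force, the opening and the grip force at its end, in the units of the state.
- arm.observe(): the state, without advancing time (a new reading comes with each control period).
- arm.get_image(name): name is "scene" or "top"; returns a dict with "img" (384x512x3 uint8, red, green, blue), "depth" (384x512 float32, m along the optical axis (not along the pixel's ray), 0 where there is no reading), "fx", "fy", "cx", "cy" (pixels), "dist_coeffs" ([k1, k2, p1, p2, k3] as OpenCV has them; the pictures are not rectified), "rvec" (rotation vector, rad) and "tvec" (3), from world to camera coordinates, as OpenCV has them. Camera axes: x right, y down, z forward; pixel columns grow to the right and rows downward; lengths in m; the calibration is good to about 2 mm. A picture is of the moment at which its call begins.
- arm.sign_off(): hands the job in; it is judged then, once.
The state is a dict: "clock": time; "joints": joint angles; "dq": joint speeds; "joint_efforts": joint torques, N m; "position": TCP position; "ee_rot": TCP orientation; "force": force on the tool from outside, world axes, zero at the start; "ft_torque": the same for the moment, N m; "width": opening from 0.0 (shut) to 1.0 (fully open); "gripper_force": force on a finger pad.
Only numpy, scipy, OpenCV 4.12 (cv2) and the standard library are available. Lean on these libraries where they do the work, as an engineer would, in place of code of your own. Each camera call takes 0.05 s, during which the arm holds its last target. There are 200 camera calls.

### The job

Slide the red label scraper, blade first, fully home into the slot in the front of the packing caddy's base and let go of it. Then turn the turntable until the jar with the blue sticker stands squarely at the front, in the middle above the slot, with all jars staying in their nests, and finish gripping the crossbar firmly so that the turntable stays still while I open the jar. Leave the coasters, gift boxes and tape roll where they are.

Things in the scene. Friction and masses are not known exactly. Their poses are not given: they have to be found in the camera images.
- caddy: Fixed plywood base of the packing caddy, 290 mm wide, 30 mm high. Origin: on the bench under the turntable's axis; z up. Its -x points out of its FRONT, the side with the slot and a strip of red tape; front face 160 mm from the axis, back face 140 mm. Seen from the robot the front looks to the right, give or take 35 degrees. The nest wanted at the front lies 92 mm from the axis along -x.
- turntable: Round plywood turntable, 270 mm across, turning on a vertical axis through its origin (36 mm above the bench); top face 48 mm above the bench. Carries six jars in nests 92 mm from the axis, 60 degrees apart. Turns without end either way with about 0.06 N m of friction and stays where it is left. Its x lies along the crossbar.
- slot_mouth (a point): Centre of the mouth of the level slot in the base's front face, 12 mm above the bench. Axes as the base's: +x points into the slot, y across it. The slot is 52 mm wide (its side walls flare to about 60 mm at the mouth), 12 mm high (from 6 to 18 mm above the bench) and 95 mm deep.
- crossbar: Wooden crossbar handle fixed on the turntable's centre post and turning with it: 90 mm long (its x), 24 mm wide (its y), 22 mm high, on a post 18 mm thick, edges rounded. Origin: centre of its underside, on the turning axis, 164 mm above the bench, so its mid height is 175 mm above the bench. Nothing on the caddy stands higher than it; the jars' lids are 123 mm above the bench.
- scraper: Label scraper lying flat on the bench, 0.1 kg: red handle 110 mm long (x), 26 wide (y), 24 high; black nylon blade 80 mm long, 45 wide, 5 thick at mid height of its +x end, the last 10 mm only 37 wide. Origin: centre of the handle's underside; blade from x = 55 to 135 mm. Lying on the bench its blade is level with the slot; fully home, the handle's end butts on the base's front face.
- scraper_tip (a point): Middle of the scraper's blade tip, 135 mm ahead of its origin, 12 mm above the handle's underside. Axes as the scraper's.
- jar_blue: The jar wanted: blue round sticker on its lid and a blue band, lidded white jar 56 mm across and 75 mm tall, loose in its nest, standing on the turntable (base 48 mm above the bench). Origin: centre of its underside, z up. 
- jar_yellow: Yellow sticker and band, lidded white jar 56 mm across and 75 mm tall, loose in its nest, standing on the turntable (base 48 mm above the bench). Origin: centre of its underside, z up. 
- jar_green: Green sticker and band, lidded white jar 56 mm across and 75 mm tall, loose in its nest, standing on the turntable (base 48 mm above the bench). Origin: centre of its underside, z up. 
- jar_grey: Grey sticker and band, lidded white jar 56 mm across and 75 mm tall, loose in its nest, standing on the turntable (base 48 mm above the bench). Origin: centre of its underside, z up. 
- jar_plain1: No sticker, lidded white jar 56 mm across and 75 mm tall, loose in its nest, standing on the turntable (base 48 mm above the bench). Origin: centre of its underside, z up. 
- jar_plain2: No sticker, lidded white jar 56 mm across and 75 mm tall, loose in its nest, standing on the turntable (base 48 mm above the bench). Origin: centre of its underside, z up. 
- coasters: Bystander: tied stack of five white ceramic coasters, 96 mm across, 47 mm high. Origin: centre of its underside.
- gift_boxes: Bystander: two taped kraft gift boxes, 150 x 100 mm, 82 mm high together. Origin: centre of their underside.
- tape_roll: Bystander: roll of brown parcel tape lying flat, 96 mm across, 48 mm high. Origin: centre of its underside.
Not all that is in view belongs to the job. Of the things that look like the scraper, take the one that is farthest to the robot's left at the start.

How it is judged:
By the outcome, as a careful person would: the job done as asked, in the order asked, and still so for the second after the job is handed in, while the arm keeps its last pose, push and grip.
It also fails if it takes over 64 s, if anything falls off the work surface, if the arm or the gripper's body presses on something with over 40 N, if the wrist force passes 120 N, or if a joint passes its speed limit or range.

## Working session

There is one attempt and no reset: what is moved stays moved. The work goes in short steps, Python scripts to look and compute and a tool call to move; the robot and the scene stay as the last step left them, time stands still between calls to the robot, and variables do not carry over. Pictures are saved under pics/ and viewed, at most 10 in all, crops included, and the job is handed in when it is done.

Besides the shell and the picture viewer there is one more tool, called after "Request:" in YAML: its name, and indented under it one key for each argument. jog_arm: Moves the arm, as the interface text tells. Its arguments: {"type":"object","properties":{"rows":{"type":"array","items":{"type":"array"}},"newtons":{"type":"number"}},"required":["rows"]}

```bash
mkdir -p pics
cat > h.py <<'E'
import numpy as np, cv2
from cell import arm
def grab(n,save=None):
    d=arm.get_image(n)
    if save: cv2.imwrite('pics/'+save,d['img'][:,:,::-1])
    return d
def cloud(d):
    h,w=d['depth'].shape
    K=np.array([[d['fx'],0,d['cx']],[0,d['fy'],d['cy']],[0,0,1]])
    u,v=np.meshgrid(np.arange(w),np.arange(h))
    p=cv2.undistortPoints(np.stack([u,v],-1).reshape(-1,1,2).astype(np.float64),K,np.array(d['dist_coeffs'],float)).reshape(h,w,2)
    c=np.dstack([p,np.ones((h,w))])*d['depth'][...,None]
    R=cv2.Rodrigues(np.array(d['rvec'],float))[0]
    W=(c-np.array(d['tvec']).ravel())@R
    W[d['depth']==0]=np.nan
    return W
E
python3 - <<'E'
from h import *
a=grab('top','t0.png');b=grab('scene','s0.png')
np.savez('t0',W=cloud(a),I=a['img']);np.savez('s0',W=cloud(b),I=b['img'])
o=arm.observe();print({k:np.round(v,3) for k,v in o.items()})
E
```

```text
{'clock': np.float64(0.1), 'joints': array([ 1.153,  0.435,  0.025,  1.574, -0.012,  1.134, -0.075]), 'dq': array([ 0.001, -0.001, -0.   , -0.001, -0.001,  0.   , -0.   ]), 'joint_efforts': array([ 4.0000e-03, -6.6913e+01,  9.8800e-01, -3.1515e+01, -6.1000e-02,
        3.7000e-02,  0.0000e+00]), 'position': array([ 0.193, -0.594,  0.226]), 'ee_rot': array([-3.101e+00, -4.920e-01,  1.000e-03]), 'force': array([-0.285, -0.466,  0.812]), 'ft_torque': array([0.056, 0.007, 0.036]), 'gripper_force': np.float64(0.0), 'width': np.float64(1.003)}
```

View pics/t0.png

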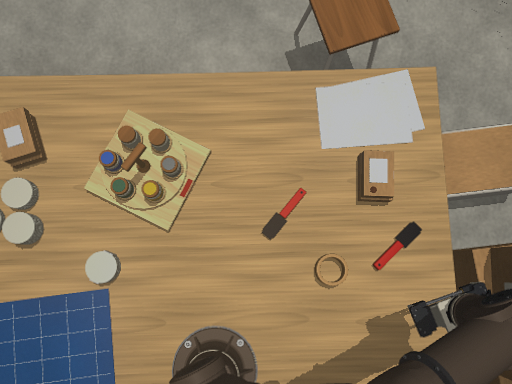

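View pics/s0.png

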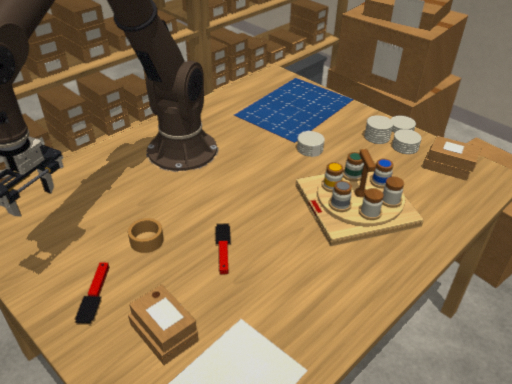

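Candidates for the scraper in the top image: A at (284,213) and B at (398,246). A lies further to the robot's left (image left), so I choose A. The caddy axis is near (143,166), the blue jar at (108,158) and the red tape (front) at (186,188).

Run:
```python
from h import *
d=np.load('t0.npz');W=d['W'];I=d['I'];hsv=cv2.cvtColor(I,cv2.COLOR_RGB2HSV)
s=np.load('s0.npz');Ws=s['W'];hs=cv2.cvtColor(s['I'],cv2.COLOR_RGB2HSV)
cv2.imwrite('pics/c0.png',np.hstack([cv2.resize(I[180:245,250:315],(400,400),interpolation=2),cv2.resize(I[105:235,80:215],(400,400),interpolation=2)])[:,:,::-1])
def red(h): return ((h[...,0]<5)|(h[...,0]>174))&(h[...,1]>190)&(h[...,2]>90)
def blk(h): return (h[...,2]<75)&(h[...,1]<120)
def rep(n,W,m):
    P=W[m];P=P[~np.isnan(P).any(1)]
    if len(P)<3: print(n,len(P));return
    r=cv2.minAreaRect((P[:,:2]*1000).astype(np.float32))
    print(n,len(P),'med',np.round(np.median(P,0),4),'zrange',np.round(np.percentile(P[:,2],[5,50,95]),4),'rect',np.round(r[0],1),np.round(r[1],1),round(r[2],1))
def box(W,x0,x1,y0,y1,z0=.003,z1=.3): return (W[...,0]>x0)&(W[...,0]<x1)&(W[...,1]>y0)&(W[...,1]<y1)&(W[...,2]>z0)&(W[...,2]<z1)
print('px A',W[213,284],'B',W[246,398],'axis',W[166,143],'tape',W[188,186])
for n,w,h in(('top',W,hsv),('scene',Ws,hs)):
    c=W[213,284]
    b=box(w,c[0]-.15,c[0]+.15,c[1]-.15,c[1]+.15)
    rep(n+' redA',w,red(h)&b);rep(n+' redA top',w,red(h)&b&(w[...,2]>.019));rep(n+' blkA',w,blk(h)&b)
    c=W[166,143];b=box(w,c[0]-.25,c[0]+.25,c[1]-.25,c[1]+.25)
    rep(n+' tape',w,red(h)&b)
    rep(n+' base',w,b&(w[...,2]>.024)&(w[...,2]<.034))
    rep(n+' table',w,b&(w[...,2]>.043)&(w[...,2]<.053))
    rep(n+' bar',w,b&(w[...,2]>.178)&(w[...,2]<.192))
    rep(n+' blue lid',w,b&(h[...,0]>105)&(h[...,0]<130)&(h[...,1]>120)&(w[...,2]>.115)&(w[...,2]<.13))
    rep(n+' yellow lid',w,b&(h[...,0]>20)&(h[...,0]<32)&(h[...,1]>200)&(w[...,2]>.115)&(w[...,2]<.13))
    rep(n+' green lid',w,b&(h[...,0]>60)&(h[...,0]<95)&(h[...,1]>100)&(w[...,2]>.115)&(w[...,2]<.13))
```

```text
px A [ 0.46770188 -0.22560858  0.02329001] B [ 0.35713894 -0.57430283  0.02339714] axis [0.61628358 0.20612353 0.08105553] tape [0.55380928 0.08174291 0.02828779]
top redA 19 med [ 0.5169 -0.2673  0.0242] zrange [0.019  0.0242 0.0288] rect [ 505.8 -257.9] [20.9 92.6] 49.2
top redA top 17 med [ 0.5137 -0.2657  0.025 ] zrange [0.0204 0.025  0.0291] rect [ 505.3 -257.5] [20.9 91.5] 49.2
top blkA 319 med [ 0.4285 -0.1927  0.0144] zrange [0.0096 0.0144 0.0196] rect [ 466.  -225.2] [ 41.9 177.3] 48.4
top tape 0
top base 2360 med [0.5794 0.1479 0.0296] zrange [0.0254 0.0296 0.0333] rect [619.4 202.7] [303.7 291.1] 62.1
top table 2480 med [0.603  0.2034 0.0482] zrange [0.044  0.0482 0.0523] rect [621.9 211.6] [263.9 266.4] 27.6
top bar 267 med [0.6228 0.2119 0.1856] zrange [0.1805 0.1856 0.1895] rect [623.7 212.8] [25.9 89.2] 53.9
top blue lid 111 med [0.6353 0.3048 0.1235] zrange [0.1186 0.1235 0.1286] rect [635.2 305.2] [35.8 33.9] 76.0
top yellow lid 0
top green lid 0
scene redA 261 med [ 0.5085 -0.2576  0.0251] zrange [0.0146 0.0251 0.0293] rect [ 500.  -252.8] [ 25.4 117.3] 47.7
scene r
[... 298 characters left out ...]
ct [556.3  83.3] [11.1 53.5] 63.6
scene base 1571 med [0.6714 0.1105 0.0312] zrange [0.0263 0.0312 0.0337] rect [617.9 206.1] [305.2 301.5] 62.0
scene table 1251 med [0.6502 0.1546 0.0497] zrange [0.0453 0.0497 0.0526] rect [568.7 202.7] [387.5 261.4] 2.9
scene bar 184 med [0.631  0.2074 0.187 ] zrange [0.1802 0.187  0.1906] rect [628.  212.1] [25.8 95.4] 53.3
scene blue lid 62 med [0.637  0.3051 0.126 ] zrange [0.1229 0.126  0.1291] rect [637.6 304.4] [36.8 29.7] 73.0
scene yellow lid 76 med [0.5404 0.1769 0.1257] zrange [0.1227 0.1257 0.129 ] rect [559.  152.9] [ 33.6 105.7] 36.9
scene green lid 37 med [0.5522 0.2667 0.1272] zrange [0.1236 0.1272 0.1289] rect [550.5 267.6] [24.4 29.8] 46.2
```

View pics/c0.png

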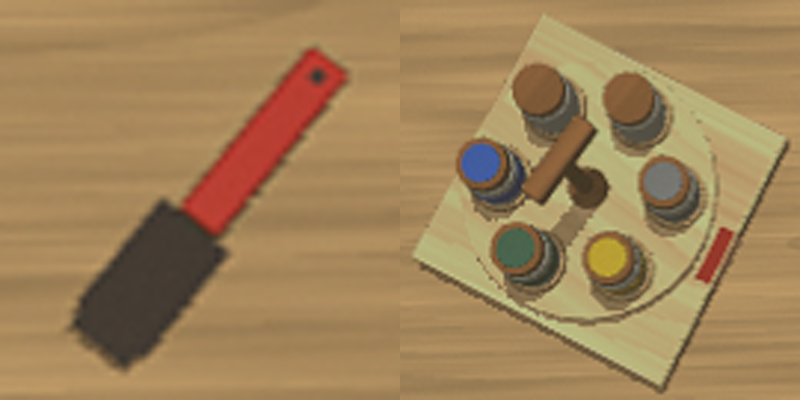

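The crop confirms A: red handle running up-right, black blade down-left. The base has the tape on its right edge at crop (715,255). Base yaw is ≈62.1°, axis ≈(0.624,0.212), scraper +x ≈138.3°, and its origin ≈(0.502,-0.254). Sizes and heights agree with what was given.

Request:
jog_arm:
  rows:
    - [[3,3,0],[0,0,8],1]
    - [[7,7,0],[0,0,18],1]
    - [[12,12,0],[0,0,28],1]
    - [[17,18,0],[0,0,38],1]
    - [[22,24,0],[0,0,48],1]
    - [[26,29,0],[0,0,58],1]
    - [[29,32,-2],[0,0,68],1]
    - [[31,34,-5],[0,0,78],1]

```text
clock: 1.1
position: [0.506, -0.2525, 0.1776]
ee_rot: [2.091, 2.34, 0.002]
force: [0.3, -1.9, 0.1]
width: 1.0
gripper_force: 0.0
```

Run:
```python
from h import *
o=arm.observe();print({k:np.round(o[k],4) for k in('clock','joints','position','ee_rot','force')})
for f in('t0','s0'):
    d=np.load(f+'.npz');W=d['W'];h=cv2.cvtColor(d['I'],cv2.COLOR_RGB2HSV);z=W[...,2]
    b=(abs(W[...,0]-.467)<.13)&(abs(W[...,1]+.225)<.13)&(z>-.01)&(z<.05)
    red=((h[...,0]<8)|(h[...,0]>172))&(h[...,1]>160)&(h[...,2]>60)
    blk=(h[...,2]<85)&(h[...,1]<120)
    for n,m in(('red',red&b&(z>.017)),('blk',blk&b&(z>.004))):
        m=cv2.morphologyEx(m.astype(np.uint8),cv2.MORPH_OPEN,np.ones((2,2))).astype(bool)
        P=W[m]*1000
        if len(P)<5: print(f,n,len(P));continue
        v=cv2.fitLine(P[:,:2].astype(np.float32),cv2.DIST_L2,0,.01,.01).ravel()
        r=cv2.minAreaRect(P[:,:2].astype(np.float32))
        print(f,n,len(P),'mean',np.round(P.mean(0),1),'ang',np.round(np.degrees(np.arctan2(v[1],v[0]))%180,1),r)
```

```text
{'clock': np.float64(1.1), 'joints': array([ 0.6677,  0.419 , -0.4076,  1.761 ,  0.1934,  0.9971,  0.2988]), 'position': array([ 0.506 , -0.2525,  0.1776]), 'ee_rot': array([2.0913, 2.3396, 0.0024]), 'force': array([ 0.2605, -1.9177,  0.078 ])}
t0 red 254 mean [ 496.3 -256.3   20.9] ang 138.6 ((497.3861999511719, -257.1383361816406), (24.25214958190918, 109.6928482055664), 49.15847396850586)
t0 blk 323 mean [nan nan nan] ang nan ((426.2158508300781, -194.55645751953125), (40.291812896728516, 78.61743927001953), 47.66142272949219)
s0 red 260 mean [nan nan nan] ang nan ((501.82037353515625, -249.11097717285156), (24.76985740661621, 117.5437240600586), 49.73081588745117)
s0 blk 222 mean [nan nan nan] ang nan ((nan, nan), (0.0, 0.0), 0.0)
```

Request:
jog_arm:
  rows:
    - [[0,0,-1],[0,0,10],1]
    - [[0,0,-3],[0,0,20],1]
    - [[-0.2,-0.1,-6],[0,0,30],1]
    - [[-0.4,-0.1,-9],[0,0,40],1]
    - [[-0.4,-0.1,-11],[0,0,42],1]
    - [[-0.4,-0.1,-11.7],[0,0,42],1]
    - [[-0.4,-0.1,-11.7],[0,0,42],1]

```text
clock: 1.98
position: [0.4998, -0.2553, 0.0599]
ee_rot: [1.128, 2.932, 0.0]
force: [0.1, -0.6, 0.3]
width: 1.0
gripper_force: 0.0
```

Request:
jog_arm:
  rows:
    - [[0,0,-2.5],[0,0,0],1]
    - [[0,0,-4.5],[0,0,0.5],1]
    - [[0,0,-5.4],[0,0,0.5],1]
    - [[0,0,-5.4],[0,0,0.5],0]
    - [[0,0,-5.4],[0,0,0.5],0]
    - [[0,0,-5.4],[0,0,0.5],0]
    - [[0,0,-5.4],[0,0,0.5],0]
    - [[0,0,-5.4],[0,0,0.5],0]
  newtons: 30

```text
clock: 2.98
position: [0.4996, -0.2554, 0.0059]
ee_rot: [1.112, 2.938, 0.0]
force: [0.4, 0.2, -1.1]
width: 0.502
gripper_force: 0.0
```

Request:
jog_arm:
  rows:
    - [[0,0,0],[0,0,0],0]
    - [[0,0,0],[0,0,0],0]
    - [[0,0,0],[0,0,0],0]
    - [[0,0,0],[0,0,0],0]
    - [[0,0,0],[0,0,0],0]

```text
clock: 3.6
position: [0.4995, -0.2553, 0.0057]
ee_rot: [1.112, 2.938, 0.0]
force: [0.1, 0.8, 0.3]
width: 0.28
gripper_force: 30.0
```

Request:
jog_arm:
  rows:
    - [[0,0,1.5],[0,0,-4],0]
    - [[-0.5,2,3],[0,0,-14],0]
    - [[-1,5,3],[0,0,-24],0]
    - [[-1.5,8,3],[0,0,-34],0]
    - [[-2,11,3],[0,0,-44],0]
    - [[-2.5,14,3],[0,0,-54],0]
    - [[-3,16,3],[0,0,-64],0]
    - [[-3.3,17.1,3],[0,0,-73],0]

```text
clock: 4.6
position: [0.4661, -0.0829, 0.0358]
ee_rot: [-2.645, -1.695, -0.0]
force: [0.5, 0.3, -0.7]
width: 0.283
gripper_force: 30.0
```

Request:
jog_arm:
  rows:
    - [[0,0,0],[0,0,-3],0]
    - [[0,0,0],[0,0,-3],0]
    - [[0,0,0],[0,0,-3],0]

```text
clock: 4.97
position: [0.4665, -0.0845, 0.0357]
ee_rot: [2.684, 1.632, -0.0]
force: [-0.7, -0.2, -1.5]
width: 0.28
gripper_force: 30.0
```

```bash
cat > m.py <<'E'
from h import *
import sys
from scipy.optimize import least_squares
t=sys.argv[1]
a=grab('top','t%s.png'%t);b=grab('scene','s%s.png'%t)
np.savez('t'+t,W=cloud(a),I=a['img']);np.savez('s'+t,W=cloud(b),I=b['img'])
cv2.imwrite('pics/c%s.png'%t,np.hstack([cv2.resize(a['img'][100:290,80:280],(420,400),interpolation=2),cv2.resize(b['img'][140:290,180:340],(380,400),interpolation=2)])[:,:,::-1])
o=arm.observe();print({k:np.round(o[k],4) for k in('clock','joints','position','ee_rot','force')})
E
python3 m.py 1
python3 - <<'E'
from h import *
for f in('t1','s1'):
    d=np.load(f+'.npz');W=d['W'];h=cv2.cvtColor(d['I'],cv2.COLOR_RGB2HSV);z=W[...,2]
    b=(abs(W[...,0]-.5)<.13)&(abs(W[...,1]+.03)<.13)&(z>.02)&(z<.08)
    blk=(h[...,2]<85)&(h[...,1]<120)&b
    red=((h[...,0]<8)|(h[...,0]>172))&(h[...,1]>160)&(h[...,2]>60)&(z>.005)&(z<.08)&(W[...,1]>-.2)
    for n,m in (('blk',blk),('red',red)):
      k,L,st,c=cv2.connectedComponentsWithStats(m.astype(np.uint8))
      for i in range(1,k):
        if st[i,4]<15: continue
        P=W[L==i]*1000;P=P[~np.isnan(P).any(1)]
        print(f,n,st[i],np.round(P.mean(0),1),cv2.minAreaRect(P[:,:2].astype(np.float32)))
E
```

```text
{'clock': np.float64(5.075), 'joints': array([ 0.1839,  0.4681, -0.1524,  2.1224,  0.1294,  0.5596, -0.5412]), 'position': array([ 0.4664, -0.0846,  0.0357]), 'ee_rot': array([-2.685e+00, -1.631e+00,  1.000e-04]), 'force': array([ 0.1699,  0.1006, -0.5705])}
t1 blk [199 191  16  19 195] [514.3  14.7  44.6] ((514.4002075195312, 8.969356536865234), (58.54155349731445, 43.779170989990234), 62.04336929321289)
t1 red [180 179  12  18  80] [555.5  81.5  30.9] ((555.1469116210938, 81.58951568603516), (13.852919578552246, 56.965816497802734), 64.16283416748047)
s1 blk [331 200   9   6  24] [614.5  95.8  73.7] ((613.7160034179688, 95.18142700195312), (6.751772880554199, 29.663673400878906), 87.07438659667969)
s1 blk [280 203  21  13 195] [517.1   4.4  46.5] ((513.981201171875, 4.484050750732422), (70.85970306396484, 47.299598693847656), 63.73851776123047)
s1 red [312 200   9  13  53] [557.2  82.1  33.3] ((557.530029296875, 81.58244323730469), (15.25006103515625, 58.33074951171875), 59.71022415161133)
s1 red [240 210  14  13 141] [ 456.2 -116.    50.6] ((452.18731689453125, -112.71083068847656), (39.94375991821289, 31.34868812561035), 49.36919403076172)
```

View pics/c1.png

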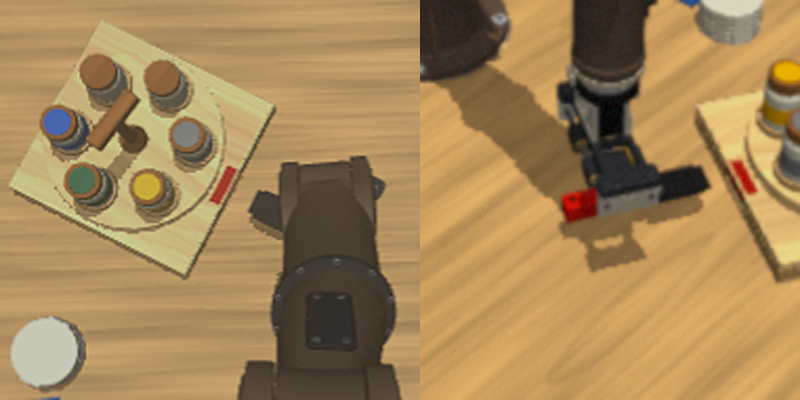

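Request:
jog_arm:
  rows:
    - [[0.07,-0.04,-1.5],[0,0,-0.4],0]
    - [[0.07,-0.04,-2.9],[0,0,-0.4],0]
    - [[0.07,-0.04,-2.9],[0,0,-0.4],0]
    - [[1,1.73,-2.9],[0,0,-0.4],0]
    - [[1.94,3.5,-2.9],[0,0,-0.4],0]
    - [[2.87,5.27,-2.9],[0,0,-0.4],0]
    - [[3.34,6.15,-2.9],[0,0,-0.4],0]
    - [[3.34,6.15,-2.9],[0,0,-0.4],0]

```text
clock: 6.08
position: [0.4998, -0.0224, 0.0063]
ee_rot: [-2.69, -1.623, 0.001]
force: [-0.0, -0.6, 0.1]
width: 0.278
gripper_force: 30.0
```

```bash
python3 m.py 2
```

```text
{'clock': np.float64(6.175), 'joints': array([ 0.0347,  0.5467, -0.1266,  2.0792,  0.1325,  0.5241, -0.6754]), 'position': array([ 0.4992, -0.0236,  0.0064]), 'ee_rot': array([ 2.6914e+00,  1.6205e+00, -1.7000e-03]), 'force': array([ 0.0858, -0.572 , -1.3113])}
```

View pics/c2.png

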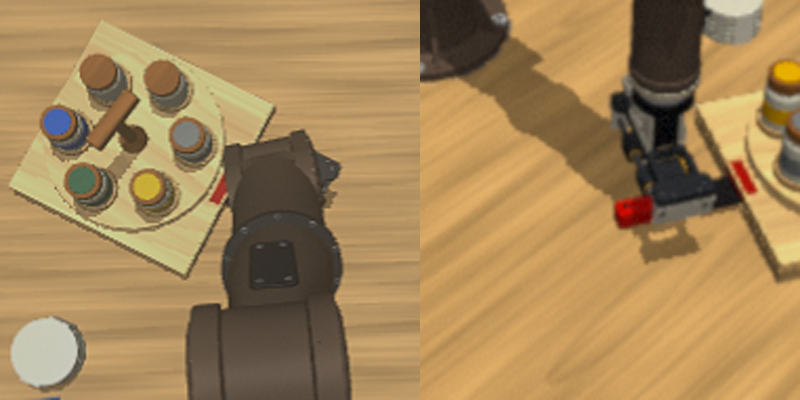

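The blade has entered the slot below the tape (right panel, about (735,190)) with no force, so I continue.

Request:
jog_arm:
  rows:
    - [[0.93,1.77,0],[0,0,0],0]
    - [[1.63,3.1,0],[0,0,0],0]
    - [[2.1,3.98,0],[0,0,0],0]
    - [[2.24,4.25,0],[0,0,0],0]
    - [[2.33,4.42,0],[0,0,0],0]
    - [[2.33,4.42,0],[0,0,0],0]

```text
clock: 6.92
position: [0.523, 0.0211, 0.0067]
ee_rot: [2.691, 1.621, -0.0]
force: [-0.7, -0.1, -1.8]
width: 0.281
gripper_force: 30.0
```

Request:
jog_arm:
  rows:
    - [[0.09,0.18,0],[0,0,0],0]
    - [[0.19,0.35,0],[0,0,0],0]
    - [[0.28,0.53,0],[0,0,0],0]
    - [[0.28,0.53,0],[0,0,0],0]

```text
clock: 7.42
position: [0.5235, 0.0224, 0.0064]
ee_rot: [2.693, 1.615, -0.01]
force: [-6.7, -12.8, 6.8]
width: 0.28
gripper_force: 30.0
```

Request:
jog_arm:
  rows:
    - [[0,0,0],[0,0,0],1]
    - [[0,0,0],[0,0,0],1]
    - [[0,0,0],[0,0,0],1]
    - [[0,0,0],[0,0,0],1]
    - [[0,0,0],[0,0,0],1]
    - [[0,0,3],[0,0,0],1]
    - [[0,0,9],[0,0,0],1]
    - [[0,0,15],[0,0,0],1]

```text
clock: 8.43
position: [0.5255, 0.0267, 0.1582]
ee_rot: [-2.69, -1.621, 0.001]
force: [1.4, 0.3, -0.3]
width: 0.996
gripper_force: 0.0
```

Request:
jog_arm:
  rows:
    - [[-4,-5,5],[0,0,-10],1]
    - [[-8,-10,6],[0,0,-20],1]
    - [[-8,-10,6],[0,0,-30],1]
    - [[-8,-10,6],[0,0,-40],1]

```text
clock: 8.93
position: [0.4451, -0.075, 0.2176]
ee_rot: [3.085, 0.589, 0.002]
force: [0.2, 0.3, -0.2]
width: 0.998
gripper_force: 0.0
```

```bash
python3 m.py 3
python3 - <<'E'
from h import *
for f in('t3','s3'):
    d=np.load(f+'.npz');W=d['W'];h=cv2.cvtColor(d['I'],cv2.COLOR_RGB2HSV);z=W[...,2]
    b=(abs(W[...,0]-.55)<.2)&(abs(W[...,1]-.1)<.3)
    red=((h[...,0]<8)|(h[...,0]>172))&(h[...,1]>160)&(h[...,2]>60)&(z>.005)&(z<.08)&b
    bar=b&(z>.175)&(z<.195)&(np.hypot(W[...,0]-.624,W[...,1]-.212)<.06)
    blue=(h[...,0]>105)&(h[...,0]<130)&(h[...,1]>110)&(z>.112)&(z<.135)&b
    for n,m in (('red',red),('bar',bar),('blue',blue)):
      k,L,st,c=cv2.connectedComponentsWithStats(m.astype(np.uint8))
      for i in range(1,k):
        if st[i,4]<20: continue
        P=W[L==i]*1000;P=P[~np.isnan(P).any(1)]
        print(f,n,st[i],np.round(P.mean(0),1),cv2.minAreaRect(P[:,:2].astype(np.float32)))
E
```

```text
{'clock': np.float64(9.025), 'joints': array([ 4.9100e-02,  1.6410e-01, -4.6000e-03,  1.9878e+00,  9.0000e-04,
        9.8910e-01, -1.1434e+00]), 'position': array([ 0.4458, -0.0735,  0.217 ]), 'ee_rot': array([3.0839e+00, 5.9840e-01, 9.0000e-04]), 'force': array([ 0.2069, -0.0936,  0.3742])}
t3 red [180 179  12  18  79] [555.2  81.6  31.2] ((555.1856079101562, 81.41180419921875), (14.40806770324707, 56.55421447753906), 62.10917282104492)
t3 red [189 187  12  13  93] [538.5  53.7  23.3] ((538.72412109375, 52.600433349609375), (41.49918746948242, 23.386110305786133), 60.64459991455078)
t3 bar [121 142  25  30 282] [622.3 211.9 184.9] ((623.3501586914062, 212.8125), (25.583696365356445, 89.11272430419922), 52.50646209716797)
t3 blue [101 152  13  12 116] [635.1 303.9 124.3] ((635.3951416015625, 304.5991516113281), (34.55656051635742, 34.800559997558594), 28.414213180541992)
s3 red [312 201  10  11  52] [557.6  82.1  33.2] ((557.80712890625, 81.6798324584961), (16.05609703063965, 54.751075744628906), 62.16484832763672)
s3 red [278 206  38  16 335] [529.7  20.9  21.4] ((527.2573852539062, 22.79507064819336), (113.0223159790039, 39.159149169921875), 56.081153869628906)
s3 bar [360 149  17  21 202] [630.6 208.  185.5] ((627.4721069335938, 213.07876586914062), (26.003192901611328, 92.2137451171875), 52.26397705078125)
s3 blue [379 160  12   7  65] [636.8 305.  125.9] ((636.4967041015625, 303.1611022949219), (31.977163314819336, 40.02244567871094), 1.525247573852539)
```

View pics/c3.png

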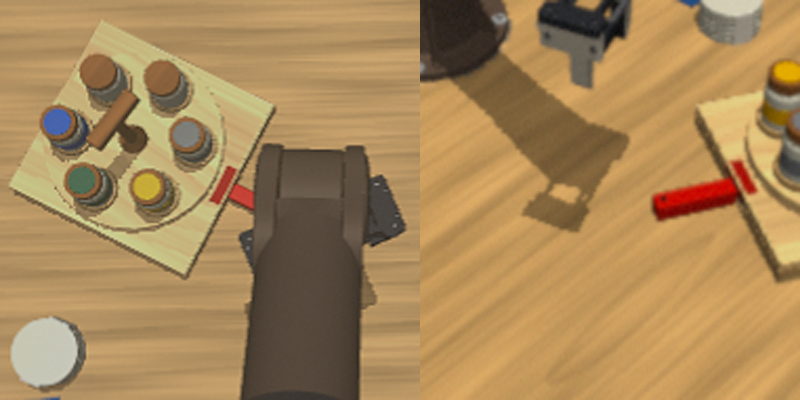

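The scraper is home: its handle butts on the front face just right of the tape (right panel ~(735,190)), and the gripper is clear. Next is the crossbar.

Request:
jog_arm:
  rows:
    - [[1,2,2],[0,0,-8],1]
    - [[4,6,3.5],[0,0,-16],1]
    - [[7,11,3.5],[0,0,-24],1]
    - [[10,16,3.5],[0,0,-32],1]
    - [[13,21,3.5],[0,0,-40],1]
    - [[16,26,3.5],[0,0,-48],1]
    - [[17.9,28.6,3.5],[0,0,-56],1]
    - [[17.9,28.6,3.5],[0,0,-58.8],1]

```text
clock: 10.02
position: [0.6251, 0.2168, 0.2502]
ee_rot: [-2.985, 0.978, 0.003]
force: [-0.2, -0.9, 0.2]
width: 0.997
gripper_force: 0.0
```

Request:
jog_arm:
  rows:
    - [[0,0,0],[0,0,0],1]
    - [[0,0,0],[0,0,0],1]

```text
clock: 10.28
position: [0.6248, 0.2124, 0.2516]
ee_rot: [2.983, -0.984, -0.0]
force: [0.4, -0.5, -0.5]
width: 0.995
gripper_force: 0.0
```

Run:
```python
from h import *
o=arm.observe();print({k:np.round(o[k],4) for k in('clock','joints','position','ee_rot','force')})
r=o['ee_rot'];print('x ang',np.degrees(2*np.arctan2(r[1],r[0])))
```

```text
{'clock': np.float64(10.275), 'joints': array([-0.445 ,  0.4755,  0.0564,  1.4452, -0.0274,  1.2222, -2.5935]), 'position': array([0.6248, 0.2124, 0.2516]), 'ee_rot': array([ 2.9832e+00, -9.8390e-01, -5.0000e-04]), 'force': array([ 0.45  , -0.5286, -0.4981])}
x ang -36.50759328860367
```

Request:
jog_arm:
  rows:
    - [[0,0,-3],[0,0,0],1]
    - [[0,0,-6],[0,0,0],1]
    - [[0,0,-8.5],[0,0,0],1]
    - [[0,0,-9.6],[0,0,0],1]
    - [[0,0,-9.6],[0,0,0],1]
    - [[0,0,-9.6],[0,0,0],0]
    - [[0,0,-9.6],[0,0,0],0]
    - [[0,0,-9.6],[0,0,0],0]
  newtons: 45

```text
clock: 11.28
position: [0.6253, 0.2128, 0.1564]
ee_rot: [-2.982, 0.988, -0.001]
force: [0.8, 0.6, -0.1]
width: 0.725
gripper_force: 0.0
```

Request:
jog_arm:
  rows:
    - [[0,0,0],[0,0,0],0]
    - [[0,0,0],[0,0,0],0]
    - [[0,0,0],[0,0,0],0]
    - [[0,0,0],[0,0,0],0]
    - [[0,0,0],[0,0,0],0]
    - [[0,0,0],[0,0,0],0]
    - [[0,0,0],[0,0,0],0]
    - [[0,0,0],[0,0,0],0]

```text
clock: 12.28
position: [0.6244, 0.2118, 0.1557]
ee_rot: [2.98, -0.988, -0.002]
force: [-4.2, -3.7, 2.9]
width: 0.255
gripper_force: 45.0
```

Request:
jog_arm:
  rows:
    - [[0,0,0],[0,0,2],0]
    - [[0,0,0],[0,0,5],0]
    - [[0,0,0],[0,0,10],0]
    - [[0,0,0],[0,0,15],0]
    - [[0,0,0],[0,0,20],0]
    - [[0,0,0],[0,0,25],0]
    - [[0,0,0],[0,0,30],0]
    - [[0,0,0],[0,0,35],0]

```text
clock: 13.28
position: [0.6244, 0.2118, 0.1556]
ee_rot: [3.14, -0.042, -0.002]
force: [-4.7, -3.4, 3.1]
width: 0.258
gripper_force: 45.0
```

Request:
jog_arm:
  rows:
    - [[0,0,0],[0,0,5],0]
    - [[0,0,0],[0,0,10],0]
    - [[0,0,0],[0,0,15],0]
    - [[0,0,0],[0,0,20],0]
    - [[0,0,0],[0,0,25],0]
    - [[0,0,0],[0,0,30],0]
    - [[0,0,0],[0,0,35],0]
    - [[0,0,0],[0,0,40],0]

```text
clock: 14.28
position: [0.6244, 0.2118, 0.1556]
ee_rot: [2.965, 1.035, -0.003]
force: [-4.7, -2.4, 2.7]
width: 0.257
gripper_force: 45.0
```

Request:
jog_arm:
  rows:
    - [[0,0,0],[0,0,5],0]
    - [[0,0,0],[0,0,10],0]
    - [[0,0,0],[0,0,15],0]
    - [[0,0,0],[0,0,20],0]
    - [[0,0,0],[0,0,25],0]
    - [[0,0,0],[0,0,30],0]
    - [[0,0,0],[0,0,35],0]
    - [[0,0,0],[0,0,40],0]

```text
clock: 15.28
position: [0.6244, 0.2118, 0.1556]
ee_rot: [2.433, 1.987, -0.003]
force: [-5.4, -3.0, 2.5]
width: 0.26
gripper_force: 45.0
```

Request:
jog_arm:
  rows:
    - [[0,0,0],[0,0,5],0]
    - [[0,0,0],[0,0,10],0]
    - [[0,0,0],[0,0,15],0]
    - [[0,0,0],[0,0,20],0]
    - [[0,0,0],[0,0,25],0]
    - [[0,0,0],[0,0,29],0]
    - [[0,0,0],[0,0,31],0]
    - [[0,0,0],[0,0,31],0]

```text
clock: 16.27
position: [0.6244, 0.2119, 0.1556]
ee_rot: [-1.817, -2.563, 0.003]
force: [-6.0, -4.8, 2.1]
width: 0.258
gripper_force: 45.0
```

Request:
jog_arm:
  rows:
    - [[0,0,0],[0,0,4],0]
    - [[0,0,0],[0,0,8],0]
    - [[0,0,0],[0,0,11],0]
    - [[0,0,0],[0,0,12.5],0]
    - [[0,0,0],[0,0,12.5],0]
    - [[0,0,0],[0,0,12.5],0]

```text
clock: 17.02
position: [0.6244, 0.2119, 0.1556]
ee_rot: [-1.527, -2.745, 0.003]
force: [-5.0, -3.3, 2.8]
width: 0.259
gripper_force: 45.0
```

```bash
python3 m.py 4
cat > a.py <<'E'
from h import *
A=np.array([624.4,211.8])
def lids(f):
    d=np.load(f+'.npz');W=d['W']*1000;h=cv2.cvtColor(d['I'],cv2.COLOR_RGB2HSV);z=W[...,2]
    r=np.hypot(W[...,0]-A[0],W[...,1]-A[1])
    for n,lo,hi,s in(('blue',105,130,110),('yellow',20,32,190),('green',60,95,80),):
        m=(h[...,0]>lo)&(h[...,0]<hi)&(h[...,1]>s)&(z>116)&(z<132)&(r<125)&(r>65)
        k,L,st,c=cv2.connectedComponentsWithStats(m.astype(np.uint8))
        if k<2: print(f,n,'none');continue
        P=W[L==1+np.argmax(st[1:,4])];q=cv2.minAreaRect(P[:,:2].astype(np.float32));c,wh=np.array(q[0]),q[1]
        for t,c in(('mid',c),('mean',P[:,:2].mean(0))):
            v=c-A;print(f,n,t,len(P),np.round(c,1),np.round(wh,0),'r',round(np.hypot(*v),1),'ang',round(np.degrees(np.arctan2(v[1],v[0])),2))
    # base edges: points on top of the base
    m=(z>20)&(z<37)&(r<230)&(r>140)
    m=cv2.morphologyEx(m.astype(np.uint8),cv2.MORPH_OPEN,np.ones((3,3))).astype(bool)
    P=W[m][:,:2]
    a=np.radians(62.2);R=np.array([[np.cos(a),np.sin(a)],[-np.sin(a),np.cos(a)]])
    q=(P-A)@R.T
    for nm,i,s in(('front',0,-1),('back',0,1),('left',1,1),('right',1,-1)):
        bins=np.arange(-120,121,8);E=[]
        for b in bins:
            sel=q[(abs(q[:,1-i]-b)<4)&(s*q[:,i]>110)&(s*q[:,i]<175)]
            if len(sel)>3:E.append((b,s*np.percentile(s*sel[:,i],97)))
        if len(E)>8:
            E=np.array(E);v=cv2.fitLine(E.astype(np.float32),cv2.DIST_HUBER,0,.01,.01).ravel()
            sl=v[1]/v[0];print(f,nm,len(E),'at',round(v[3]-sl*v[2],1),'yaw',round(62.2+np.degrees(np.arctan(sl))*(-1 if i==0 else 1),2))
E
python3 - <<'E'
from a import *
for f in('t0','s0','t3','s3','t4','s4'):lids(f)
E
```

```text
{'clock': np.float64(17.125), 'joints': array([-0.0167,  0.6353, -0.6306,  1.5251,  0.4009,  1.1147, -0.1781]), 'position': array([0.6244, 0.2119, 0.1556]), 'ee_rot': array([-1.5275e+00, -2.7447e+00,  2.7000e-03]), 'force': array([-4.3561, -3.6432,  3.9738])}
t0 blue mid 113 [634.2 303.5] [36. 34.] r 92.3 ang 83.91
t0 blue mean 113 [635.3 304.2] [36. 34.] r 93.0 ang 83.29
t0 yellow none
t0 green mid 1 [548.6 252.9] [0. 0.] r 86.2 ang 151.52
t0 green mean 1 [548.6 252.9] [0. 0.] r 86.2 ang 151.52
t0 front 31 at -159.2 yaw 61.39
t0 back 14 at 137.9 yaw 62.67
t0 left 24 at 143.5 yaw 61.41
t0 right 21 at -141.7 yaw 62.36
s0 blue mid 65 [637.6 304.4] [37. 30.] r 93.6 ang 81.92
s0 blue mean 65 [637.  304.6] [37. 30.] r 93.7 ang 82.24
s0 yellow mid 76 [539.6 179. ] [35. 39.] r 91.0 ang -158.86
s0 yellow mean 76 [540.7 178.1] [35. 39.] r 90.2 ang -158.06
s0 green mid 39 [551.5 267.8] [25. 30.] r 91.9 ang 142.49
s0 green mean 39 [552.1 266.9] [25. 30.] r 90.9 ang 142.69
s0 front 31 at -158.8 yaw 62.25
s0 back 10 at 140.8 yaw 62.21
s0 right 31 at -146.0 yaw 62.04
t3 blue mid 115 [635.4 304.6] 
[... 882 characters left out ...]
0.] r 110.5 ang 2.59
t4 green mid 6 [667.7 147.8] [16.  3.] r 77.3 ang -55.9
t4 green mean 6 [668.2 147.8] [16.  3.] r 77.5 ang -55.65
t4 front 17 at -162.3 yaw 63.68
t4 back 11 at 137.2 yaw 62.1
t4 left 16 at 144.2 yaw 61.82
t4 right 20 at -141.2 yaw 62.32
s4 blue mid 70 [582.8 133.4] [33. 34.] r 88.7 ang -117.93
s4 blue mean 70 [582.6 132.6] [33. 34.] r 89.6 ang -117.84
s4 yellow mid 85 [717.6 217.4] [38. 39.] r 93.4 ang 3.44
s4 yellow mean 85 [718.5 216.6] [38. 39.] r 94.2 ang 2.93
s4 green mid 62 [674.9 134.1] [29. 32.] r 92.6 ang -56.96
s4 green mean 62 [674.7 134.8] [29. 32.] r 92.0 ang -56.84
s4 front 31 at -158.8 yaw 62.46
s4 back 11 at 139.7 yaw 62.67
s4 right 30 at -146.2 yaw 62.15
```

View pics/c4.png

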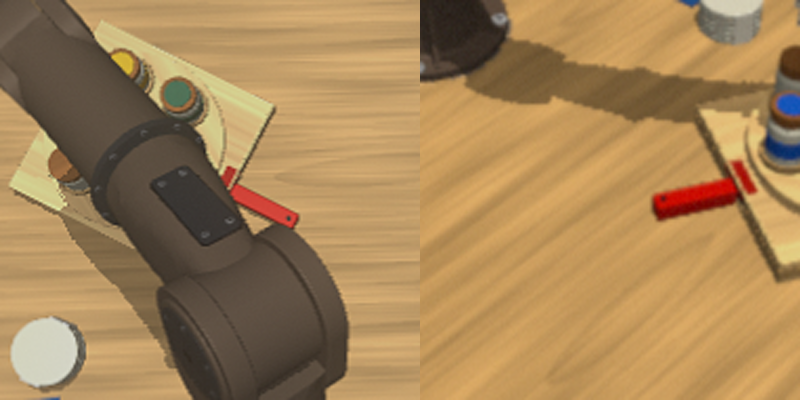

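The blue jar stands at the front above the slot (right panel ~(790,125)), at −117.9° against a wanted −117.8°. The scraper is still home. I'll firm up the grip and hand in.

Request:
jog_arm:
  rows:
    - [[0,0,0],[0,0,0.2],0]
    - [[0,0,0],[0,0,0.2],0]
    - [[0,0,0],[0,0,0.2],0]
    - [[0,0,0],[0,0,0.2],0]
  newtons: 55

```text
clock: 17.62
position: [0.6244, 0.2119, 0.1556]
ee_rot: [-1.523, -2.747, 0.003]
force: [-5.2, -4.5, 4.1]
width: 0.257
gripper_force: 55.0
```

```bash
python3 -c "
from cell import arm
print(arm.observe()['gripper_force'],arm.observe()['force']);print(arm.sign_off())"
```

```text
54.994574189186096 [-5.1815859  -4.48103173  4.10072309]
the job is handed in; nothing more can be done
None
```

The job is handed in: the scraper is fully home in the slot and released, the blue jar stands at the front above it (within about 1°), and the gripper holds the crossbar at 55 N, after about 18 s of the 64 s allowed.

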